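Open the touch-latch paint cupboard

ROBOT

A 6-joint arm with a two-finger parallel gripper is mounted at the origin on the work surface. World frame = base frame: x ahead of the robot, y to its left, z up, the work surface at z = 0. Lengths are in m, angles in degrees, forces in N, time in s.
With the tool pointing down it reaches from about 0.4 to 0.825 m from the base axis. Payload 7 kg.
Tool frame: the origin (TCP) lies on the front face of the gripper's body, between the roots of the fingers; the fingertips stand 66 mm ahead of it and the grasp point (between the pads) lies 47 mm ahead of it; z points along the fingers, y is the line along which they close (so a half turn about z gives the same grasp; the last joint's range is limited). The gripper opens to 88 mm and grips with 3 to 60 N. Pads are 19 mm wide; open, the fingers measure 130 mm over their backs; the gripper's body (78 mm by 193 mm) begins 47 mm behind the grasp point.
Start: joints at [86.35, 20.546, 0.682, 0, -70.136, -16.507], TCP at [0.233, 0.634, 0.292] pointing down, gripper open.
Joint ranges: [-176.03, 176.03], [-82.01, 121.73], [-58.28, 71.71], [-173.87, 95.51], [-174.79, -0.11], [-173.66, 173.66]. Speed limits (degrees/s): [136.94, 136.94, 172.46, 180, 180, 180].

INTERFACE

Orientations are given as [roll, pitch, yaw] about the fixed x, y, z axes, in that order (R = Rz(yaw) Ry(pitch) Rx(roll)).
In Python, from plant import ctrl gives the robot as it stands.
- The arm moves only by the tool send_rows, never from a script. Its argument "deltas" is a list of rows, each a list of 2 entries, a list of its own where there are three numbers: the shift along the tool's x, y, z each as a share of 800 mm, from -1 to 1, then the turn about the tool's z as a share of 90 degrees, from -1 to 1. A call has exactly 5 rows; each row is the pose to reach, as a shift and turn from the pose commanded when the call began, along the tool's axes at that moment; what a row does not reach only later rows make up. A row lasts 1/12 s, in which the tool goes at most 41.7 mm and 7.16 degrees, less where a joint would pass 70% of its speed; a pose out of reach is approached as far as the arm can. A call with a number of a shift or a turn outside -1 to 1 is refused whole. A call with a gripper value outside its range is refused whole. "gripper" is the opening, from 0 (shut) to 1 (fully open), set as the call begins (left out, the last holds). The fingers move at their own pace and stop on an object; the grip force is fixed at half the most. Time passes only in rows, so rows that repeat a pose let the fingers close, or fill a call up. It gives the time, the measured TCP pose, the force, the opening and the grip force at its end, in the units of the state.
- ctrl.get_obs(): the state, without advancing time (a new reading comes with each control period).
- ctrl.snapshot(name): name is "side" or "top"; returns a dict with "color" (480x640x3 uint8, red, green, blue), "vertical_fov" (degrees; the focal length in pixels is half the picture's height over the tangent of half this angle, whatever the lens; pixels are square), "cx", "cy" (the principal point, pixels), "rvec" (rotation vector, rad) and "tvec" (3), from world to camera coordinates, as OpenCV has them. Camera axes: x right, y down, z forward; pixel columns grow to the right and rows downward; lengths in m; the calibration is good to about 2 mm. A picture is of the moment at which its call begins. There is no depth.
- ctrl.close_job(): hands the job in; it is judged then, once.
Trained networks look in a picture, given as the dict that the camera call returned (one of the last four; its "shot" number tells which), for a name from the list of things; names that differ only in an ending like _2 or _b are one class to them, and where a whole thing is asked for, a point or a joint stands for the part that bears it (a point fixed in the world has none). Each returns a list of dicts, best first, with "conf" (0 to 1); they miss things now and then, are a little off and sometimes report something else, mostly with a low value. They report only what shows in the picture. A call takes as long as a camera call.
- ctrl.boxes_of(picture, thing): "xy" ([column, row] as shares, 0 to 1, of the picture: columns of its width, rows of its height, amid what is visible of it).
- ctrl.cut_out(picture, thing): "pixels" (480x640 bool, what is visible of it) and "xy" ([column, row] as shares, 0 to 1, of the picture: columns of its width, rows of its height, amid what is visible of it).
The state is a dict: "clock": time; "joint_pos": joint angles; "qvel": joint speeds; "tau": joint torques, N m; "tool_pos": TCP position; "orientation": TCP orientation; "force": force on the tool from outside, world axes, zero at the start; "moment": the same for the moment, N m; "opening": finger opening in m; "gripper_force": force on a finger pad.
Only numpy, scipy, OpenCV 4.12 (cv2) and the standard library are available. Lean on these libraries where they do the work, as an engineer would, in place of code of your own. Each camera call takes 0.05 s, during which the arm holds its last target. There are 200 camera calls.

TASK

Two small handleless touch-latch cupboards stand on the hobby desk. On the one with the bare flat top, press the plain door near its free edge, its left as you face it, in with a fingertip so that its catch lets go, and take the finger away so that the door springs ajar by itself; then push the door from behind with a finger until it stands wide open, about square to the cupboard, and leave it there. Keep the rimmed-top cupboard shut and do not shift, tip or pick up any of the loose things on the desk.

Things in the scene. Friction and masses are not known exactly. Their poses are not given: they have to be found in the camera images.
- plain_cupboard: Plywood cupboard with a bare flat top and plain door, left or right on the desk, fixed. 150 deep (x), 180 wide (y), 165 mm tall. Origin: centre of its underside; x from front to back, y to the left when facing its front, z up. Carcase front at x = -75 mm; shut door's back at -85, front at -97 (12 mm thick). Door hinged at the -y side, free edge and catch at the +y side; no handle.
- framed_cupboard: Cupboard of the same size and axes, with an 18 mm raised rim round its top (a tray holding odd bits); its door bears a raised 25 mm border, 6 mm proud, and is hinged at its +y side. It has the same catch and must stay shut.
- plain_door (a joint): Plain door's angle, rad: 0 shut and latched; negative pressed in (stop -0.045, 8 mm at the free edge); positive open (stop 1.6). 3 to 5 N near the free edge presses it in; by -0.04 the catch lets go, and once the finger backs off a spring drives it to about 0.38 (free edge 67 mm out) in a second or so. Beyond that it swings freely, damped (1 to 3 N), and stays where left, not latching again.
- framed_door (a joint): Framed door's angle, rad: 0 shut and latched, positive open. Leave shut.
- plain_door_edge (a point): Top corner of the plain door's free edge, on its front face, 165 mm above the desk; moves with the door. The door reaches from 22 mm above the desk up to here, flush with the cupboard's top.
- plain_door_hinge (a point): Top of the plain door's upright hinge axis, in the plane of the door's back, 165 mm above the desk and 180 mm from the free edge.
- slab_base: flat black rectangular model base 75 x 50 x 5 mm, lying in front of a cupboard; leave alone.
- disc_base: flat black round model base, 50 mm across, 5 mm thick, lying in front of a cupboard; leave alone.
- torso_part: loose grey plastic model part, about 40 x 20 x 10 mm; leave alone.
- paint_pot: white pot with black cap, 32 mm across, 45 mm tall, standing between the cupboards; leave alone.
- figure: small grey figure on a round foot, 32 mm across, 49 mm tall, standing between the cupboards; leave alone.
- glue_bottle: small white bottle, 36 mm across, 75 mm tall; leave alone.
- water_cup: white cup, 66 mm across, 70 mm tall; leave alone.
- brush: flat paint brush, 150 mm long, lying on the desk; leave alone.

How it is judged (in metres and radians):
On the way, in this order (a step that is already met when the one before it is completed fails the run):
1. the plain door is pressed inward past 0.02 rad (value of joint plain_door below -0.02 rad).
2. the plain door has sprung ajar (over 0.25 rad) with the robot not touching it (value of joint plain_door above 0.25 rad and contact force between plain_cupboard and the fingers below 0.05 N and contact force between plain_cupboard and the arm below 0.05 N), for 0.2 s.
3. the plain door is pushed wide open, past 1.3 rad (value of joint plain_door above 1.3 rad), for 0.1 s.
At the end, for the whole second after the job is handed in: The plain door stands still, open by more than 1.3 rad (75 degrees); the framed door is shut (under 0.03 rad) and every loose thing is within 30 mm of where it began (value of joint plain_door above 1.3 rad and velocity of joint plain_door between -0.05 and 0.05 rad/s and value of joint framed_door below 0.03 rad and distance of each of slab_base, disc_base, torso_part, paint_pot, figure, glue_bottle, water_cup, brush from where it was at the start of the episode below 0.03 m); the robot touches nothing.
It fails at once if the framed door is released or opened (over 0.06 rad) (value of joint framed_door above 0.06 rad).
It fails at once if a loose thing is shifted, tipped or lifted by more than 30 mm (not (distance of each of slab_base, disc_base, torso_part, paint_pot, figure, glue_bottle, water_cup, brush from where it was at the start of the episode below 0.03 m)).
It fails at once if a standing thing is tipped over (angle between any of paint_pot, figure, glue_bottle, water_cup's own z axis and vertical above 0.6 rad).
It also fails if it takes over 45 s, if anything falls off the work surface, if the arm or the gripper's body presses on something with over 40 N, if the wrist force passes 120 N, or if a joint passes its speed limit or range.

## Working session

There is one attempt and no reset: what is moved stays moved. The work goes in short steps, Python scripts to look and compute and a tool call to move; the robot and the scene stay as the last step left them, time stands still between calls to the robot, and variables do not carry over. Pictures are saved under pics/ and viewed, at most 10 in all, crops included, and the job is handed in when it is done.

Besides the shell and the picture viewer there is one more tool, called after "Emit:" as name(argument=value, ...) on one line, values as JSON. send_rows: Moves the arm, as the interface text tells. Shift numbers are shares of 800 mm and turn numbers shares of 90 degrees, none past 1 either way. Its arguments: {"type":"object","properties":{"deltas":{"type":"array","items":{"type":"array"}},"gripper":{"type":"number"}},"required":["deltas"]}

```bash
mkdir -p pics
cat > h.py <<'E'
import numpy as np, cv2
from plant import ctrl
def cam(s):
    f=240/np.tan(np.radians(s["vertical_fov"])/2)
    K=np.array([[f,0,s["cx"]],[0,f,s["cy"]],[0,0,1.]]);R=cv2.Rodrigues(np.array(s["rvec"],float))[0]
    return K,R,np.array(s["tvec"],float)
def at_z(s,uv,z):
    K,R,t=cam(s);d=R.T@np.linalg.inv(K)@np.array([uv[0],uv[1],1.]);c=-R.T@t
    return c+d*(z-c[2])/d[2]
def proj(s,P):
    K,R,t=cam(s);p=(K@(R@np.atleast_2d(P).T+t[:,None])).T
    return p[:,:2]/p[:,2:]
def px(b): return np.array(b["xy"])*[640,480]
E
python3 - <<'E'
from h import *
o=ctrl.get_obs();print(o["tool_pos"],o["orientation"],o["clock"])
for n in("top","side"):
    s=ctrl.snapshot(n);cv2.imwrite(f"pics/{n}0.png",s["color"][:,:,::-1])
    K,R,t=cam(s);print(n,K[0,0],-R.T@t)
    for th,z in [("plain_cupboard",.165),("framed_cupboard",.18),("plain_door_edge",.165),("plain_door_hinge",.165),("plain_door",.1),("slab_base",.005),("disc_base",.005),("torso_part",.01),("paint_pot",.03),("figure",.03),("glue_bottle",.04),("water_cup",.04),("brush",.005)]:
        print(th,[(round(b["conf"],2),px(b).round(),at_z(s,px(b),z).round(3)) for b in ctrl.boxes_of(s,th)[:2]])
E
```

```text
[0.2324844  0.63328658 0.29124909] [ 1.79907486e+02 -7.54877347e-03 -2.01640174e+01] 0.0
top 516.7014985376444 [ 0.32454149 -0.03057714  1.44815045]
plain_cupboard [(0.85, array([221., 192.]), array([0.645, 0.205, 0.165]))]
framed_cupboard [(0.95, array([390., 192.]), array([ 0.634, -0.224,  0.18 ])), (0.66, array([330., 278.]), array([ 0.419, -0.069,  0.18 ]))]
plain_door_edge [(0.89, array([221., 219.]), array([0.573, 0.203, 0.165]))]
plain_door_hinge [(0.81, array([222., 221.]), array([0.569, 0.201, 0.165]))]
plain_door [(0.57, array([222., 220.]), array([0.585, 0.212, 0.1  ]))]
slab_base [(0.79, array([238., 266.]), array([0.471, 0.184, 0.005]))]
disc_base [(0.74, array([380., 287.]), array([ 0.406, -0.212,  0.005]))]
torso_part [(0.69, array([331., 278.]), array([ 0.431, -0.078,  0.01 ])), (0.66, array([438., 243.]), array([ 0.525, -0.379,  0.01 ]))]
paint_pot [(0.41, array([305., 255.]), array([ 0.496, -0.005,  0.03 ]))]
figure [(0.64, array([300., 205.]), array([0.637, 0.007, 0.03 ]))]
glue_bottle [(0.75, array([147., 259.]), array([0.489, 0.429, 0.04 ]))]
water_cup [(0.65, ar
[... 616 characters left out ...]
87, 0.005]))]
disc_base [(0.72, array([329., 337.]), array([ 0.425, -0.209,  0.005]))]
torso_part [(0.45, array([297., 308.]), array([ 0.43 , -0.092,  0.01 ]))]
paint_pot [(0.75, array([297., 274.]), array([ 0.499, -0.009,  0.03 ])), (0.43, array([272., 205.]), array([0.666, 0.312, 0.03 ]))]
figure [(0.41, array([336., 253.]), array([ 0.641, -0.01 ,  0.03 ]))]
glue_bottle [(0.72, array([202., 208.]), array([0.477, 0.424, 0.04 ]))]
water_cup [(0.92, array([439., 403.]), array([ 0.444, -0.496,  0.04 ])), (0.53, array([329., 339.]), array([ 0.396, -0.238,  0.04 ]))]
brush [(0.72, array([416., 358.]), array([ 0.528, -0.381,  0.005])), (0.37, array([439., 405.]), array([ 0.466, -0.487,  0.005]))]
```

View pics/top0.png

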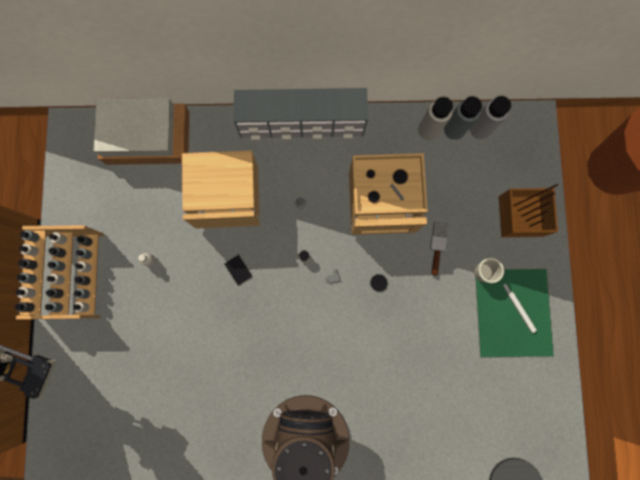

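View pics/side0.png

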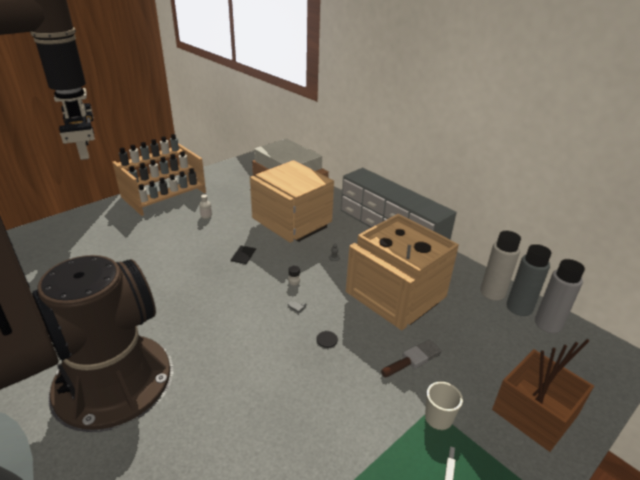

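Run:
```python
from h import *
s=ctrl.snapshot("top")
m=ctrl.cut_out(s,"plain_cupboard")[0]["pixels"]
im=s["color"][:,:,::-1].copy()
c=im[130:250,165:315]
cv2.imwrite("pics/c.png",cv2.resize(c,None,fx=5,fy=5,interpolation=cv2.INTER_CUBIC))
q=cv2.boxPoints(cv2.minAreaRect(np.argwhere(m)[:,::-1].astype(np.float32)));print(q)
h=cv2.approxPolyDP(cv2.convexHull(np.argwhere(m)[:,::-1].astype(np.int32)),3,True)[:,0];print(h.tolist())
# fit pose: top rectangle hull silhouette
from scipy.optimize import minimize
def sil(p):
    x,y,a=p;R=np.array([[np.cos(a),-np.sin(a)],[np.sin(a),np.cos(a)]])
    pts=[]
    for z,x0 in((.165,-.097),(.022,-.097),(0,-.075)):
        for lx in(x0,.075):
            for ly in(-.09,.09): pts.append([*(R@[lx,ly]+[x,y]),z])
    return proj(s,pts)
def cost(p):
    z=np.zeros((1920,2560),np.uint8);hh=cv2.convexHull((sil(p)*4+1.5).astype(np.float32)).astype(np.int32)
    cv2.fillConvexPoly(z,hh,1);M=np.kron(m,np.ones((4,4)))>0
    return np.sum((z>0)!=M)
r=min((minimize(cost,[.65,.205,a],method="Nelder-Mead",options=dict(initial_simplex=[[.65,.205,a],[.66,.205,a],[.65,.215,a],[.65,.205,a+.08]])) for a in(-.05,.0,.05)),key=lambda r:r.fun)
print(r.x,np.degrees(r.x[2]),r.fun/16,m.sum()); print(sil(r.x).round(1)[:4])
```

```text
[[348.21207 155.5738 ]
 [425.32535 153.08629]
 [427.91165 233.26091]
 [350.79837 235.74843]]
[[426, 223], [416, 232], [352, 234], [349, 171], [353, 156], [422, 154]]
[ 0.65460195 -0.22546913 -0.13306257] -7.623923477432198 685.375 5956
[[421.4 226.5]
 [350.3 218.3]
 [427.2 161. ]
 [357.5 153.1]]
```

View pics/c.png

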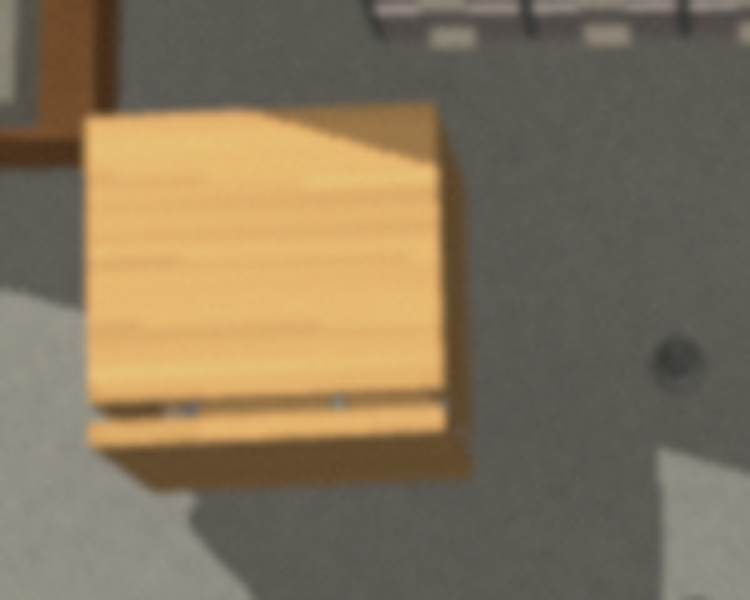

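The crop shows the plain cupboard top. In crop pixels the back corners are (84,117) and (436,104), and the door front corners are (88,445) and (447,432). The network's mask was of the framed cupboard, so I'll use these corners instead.

Run:
```python
from h import *
s=ctrl.snapshot("top")
c=np.array([[84,117],[436,104],[447,432],[88,445]])/5+[165-.4,130-.4]
P=np.array([at_z(s,u,.165)[:2] for u in c]);print(P.round(4))
L=np.array([[.075,.09],[.075,-.09],[-.097,-.09],[-.097,.09]])
A,B=L-L.mean(0),P-P.mean(0)
a=np.arctan2(np.sum(A[:,0]*B[:,1]-A[:,1]*B[:,0]),np.sum(A*B));R=np.array([[np.cos(a),-np.sin(a)],[np.sin(a),np.cos(a)]])
o=P.mean(0)-R@L.mean(0);print("origin",o,"yaw",np.degrees(a),"res mm",((L@R.T+o-P)*1000).round(1).tolist())
for n,l in dict(edge=(-.097,.09),hinge=(-.085,-.09),press=(-.097,.07)).items(): print(n,R@l+o)
s2=ctrl.snapshot("side");im=s2["color"][:,:,::-1].copy()
for l in L:
  for z in(.165,.0):
    u=proj(s2,[*(R@l+o),z])[0];cv2.circle(im,tuple(int(v*8) for v in u),12,(0,0,255),-1,shift=3)
cv2.imwrite("pics/s1.png",cv2.resize(im[140:330,180:420],None,fx=3,fy=3,interpolation=cv2.INTER_CUBIC))
```

```text
[[0.7484 0.308 ]
 [0.7525 0.1262]
 [0.5799 0.12  ]
 [0.576  0.3018]]
origin [0.67520261 0.2142901 ] yaw 1.6360384068073528 res mm [[-0.8, -1.6], [0.3, 0.3], [0.9, 1.6], [-0.3, -0.3]]
edge [0.57567261 0.30148403]
hinge [0.59280679 0.12190001]
press [0.57624362 0.28149218]
```

View pics/s1.png

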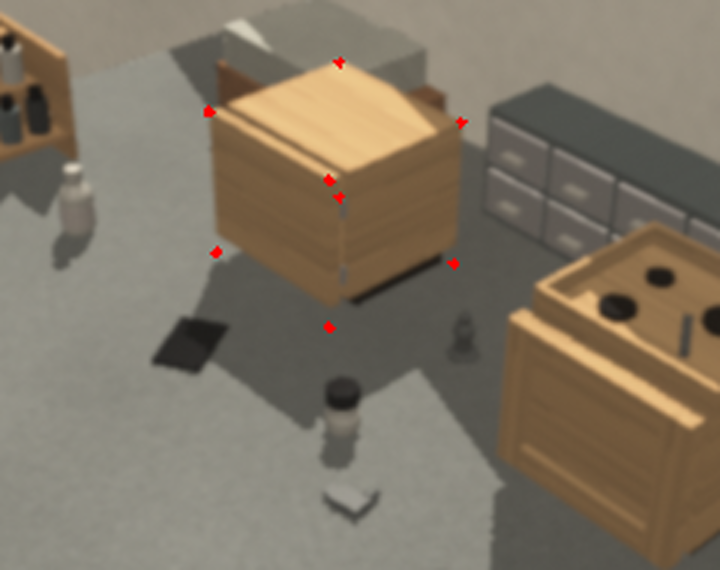

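Emit:
send_rows(deltas=[[[0.464,0.293,0.05],-0.242],[[0.464,0.293,0.05],-0.242],[[0.464,0.293,0.05],-0.242],[[0.464,0.293,0.05],-0.242],[[0.464,0.293,0.05],-0.242]], gripper=0)

```text
clock: 2.02
tool_pos: [0.3599, 0.4676, 0.2733]
orientation: [-180.0, -0.0, 1.7]
force: [1.6, 1.3, 0.3]
opening: 0.0598
gripper_force: 0.0
```

Emit:
send_rows(deltas=[[[0.15,0.22,0.02],0],[[0.15,0.22,0.02],0],[[0.15,0.22,0.02],0],[[0.15,0.22,0.02],0],[[0.15,0.22,0.02],0]])

```text
clock: 2.43
tool_pos: [0.4818, 0.2992, 0.2579]
orientation: [-180.0, -0.0, 1.6]
force: [1.2, 1.3, 0.5]
opening: 0.0261
gripper_force: 0.0
```

Emit:
send_rows(deltas=[[[0,0,0],0],[[0,0,0],0],[[0,0,0],0],[[0,0,0],0],[[0,0,0],0]])

```text
clock: 2.85
tool_pos: [0.4804, 0.302, 0.2578]
orientation: [-180.0, -0.0, 1.7]
force: [0.2, -0.9, -0.3]
opening: 0.0002
gripper_force: 0.0
```

Emit:
send_rows(deltas=[[[0,0.03,0.091],0],[[0,0.03,0.091],0],[[0,0.03,0.091],0],[[0.04,0.03,0.091],0],[[0.08,0.03,0.091],0]])

```text
clock: 3.27
tool_pos: [0.5456, 0.2803, 0.1863]
orientation: [180.0, -0.0, 1.8]
force: [1.0, 1.5, 1.2]
opening: 0.0003
gripper_force: 0.0
```

Emit:
send_rows(deltas=[[[0.01,0,0],0],[[0.015,0,0],0],[[0.02,0,0],0],[[0.025,0,0],0],[[0.025,0,0],0]])

```text
clock: 3.68
tool_pos: [0.5653, 0.2799, 0.1853]
orientation: [-180.0, -0.0, 1.7]
force: [-2.1, 0.5, 0.8]
opening: 0.0005
gripper_force: 0.7
```

Emit:
send_rows(deltas=[[[0.002,0,0],0],[[0.004,0,0],0],[[0.005,0,0],0],[[0.006,0,0],0],[[0.006,0,0],0]])

```text
clock: 4.1
tool_pos: [0.5703, 0.2796, 0.185]
orientation: [-180.0, -0.0, 1.6]
force: [-2.1, 1.3, 1.0]
opening: 0.0001
gripper_force: 1.3
```

Emit:
send_rows(deltas=[[[0.001,0,0],0],[[0.002,0,0],0],[[0.003,0,0],0],[[0.003,0,0],0],[[0.003,0,0],0]])

```text
clock: 4.52
tool_pos: [0.5713, 0.2795, 0.1849]
orientation: [180.0, 0.1, 1.6]
force: [-11.6, 4.7, 5.7]
opening: 0.0008
gripper_force: 5.7
```

Emit:
send_rows(deltas=[[[-0.05,0,0],0],[[-0.1,0,0],0],[[-0.15,0,0],0],[[-0.15,0,0],0],[[-0.15,0,0],0]])

```text
clock: 4.93
tool_pos: [0.4518, 0.276, 0.1856]
orientation: [-180.0, -0.1, 1.8]
force: [0.6, 0.6, -0.3]
opening: 0.0006
gripper_force: 0.0
```

Emit:
send_rows(deltas=[[[0,0,-0.02],0],[[0,0,-0.06],0],[[0,0,-0.12],0],[[0,0,-0.12],0],[[0,0,-0.12],0]])

```text
clock: 5.35
tool_pos: [0.4553, 0.2773, 0.2848]
orientation: [-179.7, -0.3, 1.6]
force: [0.2, -0.0, -0.2]
opening: 0.0003
gripper_force: 0.0
```

Emit:
send_rows(deltas=[[[0,0,0],0],[[0,0,0],0],[[0,0,0],0],[[0,0,0],0],[[0,0,0],0]])

```text
clock: 5.77
tool_pos: [0.4528, 0.2759, 0.28]
orientation: [179.9, 0.1, 1.6]
force: [-0.2, -0.7, -0.0]
opening: 0.0003
gripper_force: 0.0
```

Run:
```python
from h import *
s=ctrl.snapshot("side");cv2.imwrite("pics/s2.png",cv2.resize(s["color"][140:330,180:420,::-1],None,fx=3,fy=3))
print(ctrl.get_obs()["tool_pos"])
```

```text
[0.45281788 0.27601229 0.28020928]
```

View pics/s2.png

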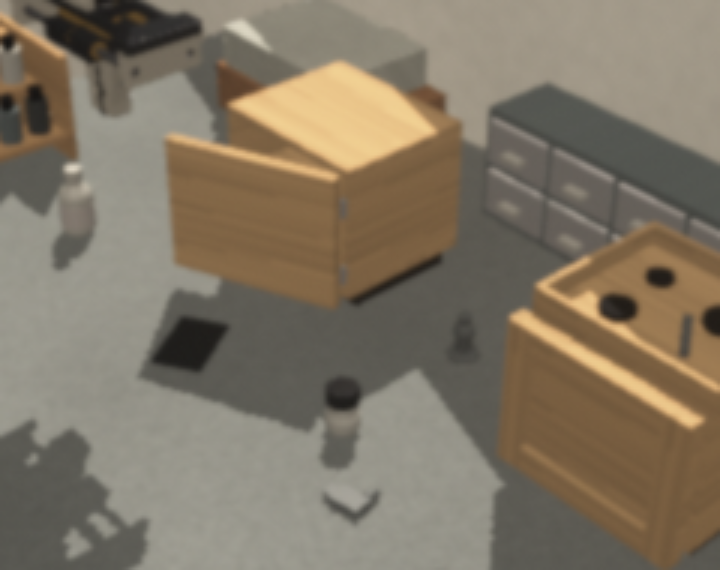

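The crop shows the door ajar, with its free-edge top at (167,138), and the loose things untouched. Next I'll go over the gap and lower the finger behind the door.

Emit:
send_rows(deltas=[[[0.05,0.01,0],0],[[0.1,0.022,0],0],[[0.146,0.022,0],0],[[0.146,0.022,0],0],[[0.146,0.022,0],0]])

```text
clock: 6.23
tool_pos: [0.5715, 0.2613, 0.279]
orientation: [179.9, 0.1, 1.5]
force: [-0.8, 0.2, -0.4]
opening: 0.0007
gripper_force: 0.0
```

Run:
```python
from h import *
s=ctrl.snapshot("side");cv2.imwrite("pics/s3.png",cv2.resize(s["color"][140:330,180:420,::-1],None,fx=3,fy=3))
print(ctrl.get_obs()["tool_pos"],at_z(s,(180+167/3,140+138/3),.165))
```

```text
[0.57044518 0.26145145 0.27951376] [0.51302111 0.27878969 0.165     ]
```

View pics/s3.png

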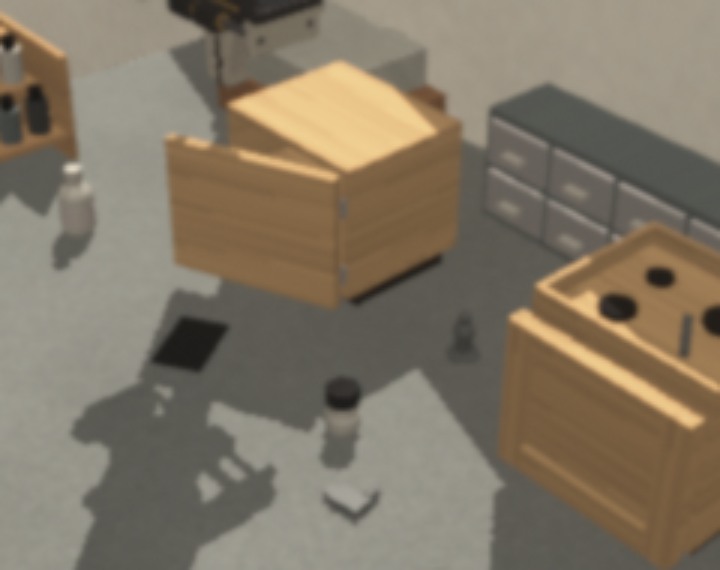

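The picture shows the finger above the gap. The measured door edge (0.513, 0.279) is 3 to 4 mm from the predicted (0.510, 0.282), so I'll descend.

Emit:
send_rows(deltas=[[[0,0,0.03],0],[[0,0,0.06],0],[[0,0,0.09],0],[[0,0,0.118],0],[[0,0,0.118],0]])

```text
clock: 6.7
tool_pos: [0.567, 0.2607, 0.1823]
orientation: [179.8, 0.4, 1.6]
force: [-0.6, -0.8, 0.2]
opening: 0.0004
gripper_force: 0.0
```

Emit:
send_rows(deltas=[[[-0.018,0.004,0],0],[[-0.035,0.008,0],0],[[-0.048,0.014,0],0],[[-0.06,0.02,0],0],[[-0.072,0.026,0],0]])

```text
clock: 7.12
tool_pos: [0.513, 0.2398, 0.1882]
orientation: [-179.9, -0.1, 1.7]
force: [2.7, 0.8, -0.6]
opening: 0.0002
gripper_force: 1.1
```

Emit:
send_rows(deltas=[[[-0.017,0.013,0],0],[[-0.033,0.027,0],0],[[-0.043,0.039,0],0],[[-0.052,0.051,0],0],[[-0.059,0.062,0],0]])

```text
clock: 7.53
tool_pos: [0.4668, 0.1879, 0.1871]
orientation: [-180.0, -0.1, 1.6]
force: [1.6, 1.3, 0.3]
opening: 0.0009
gripper_force: 0.9
```

Emit:
send_rows(deltas=[[[-0.006,0.012,0],0],[[-0.011,0.023,0],0],[[-0.014,0.032,0],0],[[-0.016,0.039,0],0],[[-0.016,0.043,0],0]])

```text
clock: 7.95
tool_pos: [0.455, 0.1527, 0.1862]
orientation: [180.0, 0.1, 1.6]
force: [0.0, 0.3, -0.3]
opening: 0.0
gripper_force: 0.3
```

Emit:
send_rows(deltas=[[[0,0,0],0],[[0,0,0],0],[[0,-0.005,0],0],[[0,-0.02,0],0],[[0,-0.05,0],0]])

```text
clock: 8.37
tool_pos: [0.4541, 0.1936, 0.1863]
orientation: [180.0, 0.0, 1.5]
force: [0.6, 0.5, -0.0]
opening: 0.0005
gripper_force: 0.0
```

Emit:
send_rows(deltas=[[[0,-0.03,0],0],[[0,-0.03,-0.04],0],[[0,-0.03,-0.08],0],[[0,-0.03,-0.12],0],[[0,-0.03,-0.12],0]])

```text
clock: 8.78
tool_pos: [0.4559, 0.2206, 0.2887]
orientation: [-179.7, -0.5, 1.7]
force: [0.7, 0.9, 1.0]
opening: 0.0002
gripper_force: 0.0
```

Emit:
send_rows(deltas=[[[0,-0.05,0],0],[[0,-0.1,0],0],[[0,-0.15,0],0],[[0,-0.15,0],0],[[0,-0.15,0],0]])

```text
clock: 9.2
tool_pos: [0.4497, 0.3405, 0.2814]
orientation: [179.9, 0.0, 1.8]
force: [-0.2, -1.2, -1.0]
opening: 0.0002
gripper_force: 0.0
```

Run:
```python
from h import *
s=ctrl.snapshot("top");cv2.imwrite("pics/t4.png",cv2.resize(s["color"][130:310,120:400,::-1],None,fx=2.8,fy=2.8))
h=np.array([.593,.122])
for a in(1.3,1.45):
    p=a+.0286;print(a,(proj(s,[*(h+.18*np.array([-np.sin(p),np.cos(p)])),.165])[0]-[120,130])*2.8)
print((proj(s,[*h,.165])[0]-[120,130])*2.8)
```

```text
1.3 [323.78517381 420.55992096]
1.45 [353.73294347 425.19014324]
[373.03977149 226.66506723]
```

View pics/t4.png

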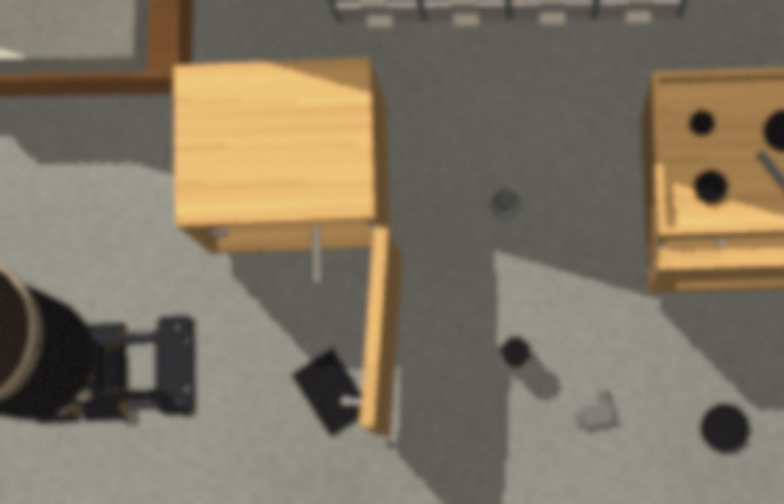

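The picture shows the door open at about 1.48 rad, with its back corner at (360,427) and 1.45 rad predicted at (354,425). The robot is clear and the loose things in view are in place.

```bash
python3 -c "
from plant import ctrl
print(ctrl.close_job())"
```

```text
the job is handed in; nothing more can be done
None
```

I pressed the plain door, let it spring ajar, and pushed it open to about 1.48 rad; the framed cupboard was not touched, no loose thing looked shifted, and the job is handed in with no verdict returned.

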